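Open the dust box until its stay clicks, and lay the spectacles inside

TASK

Push the lid of the grey steel dust box up past its balance point and gently on until its stay clicks and holds it open by itself; where it clicks differs from box to box, so feel for it and do not force the lid against its stop. Then pick up the folded spectacles and lay them flat in the box, setting them down rather than dropping them, with nothing else knocked about and the lid left standing open.

Things in the scene. Friction and masses are not known exactly. Their poses are not given: they have to be found in the camera images.
- dust_box: Fixed open steel box, 130 (x) x 190 (y) x 55 mm high, walls 4 mm, floor 8 mm above the worktop. Origin under its centre, on the worktop; z up; its lip side faces its own -x (the robot's left, give or take 0.3 rad), the hinge runs along the opposite (+x) top edge. The lid stay sits outside its -y wall (towards the robot), on a bracket that reaches 30 mm beyond it and 47 mm above the rim.
- lid (a joint): Lid hinge, 0 = shut, grows as the lid is lifted (rad). Lid about 0.34 kg, 4 mm sheet with a 9 mm cork lining. Let go before the stay has clicked it falls shut. Where the stay clicks is a setting that differs and cannot be known: anywhere between 1.46 and 1.84 rad; the lid then jumps about 0.1 rad on and stands there by itself, against a firm stop. More than 15 N anywhere on the lid damages it.
- stay_pin (a point): Steel pin on an arm of the lid, 30 mm from the hinge axis, outside the box's -y wall. It has to be pushed past the sprung plunger of the stay: over 0.25 rad before the click the push rises to some 5 to 8 N near the lid's free edge and eases off again, at the click it vanishes as the lid runs ahead, and 0.1 rad later the arm meets a rubber stop where the push rises steeply.
- lid_hinge (a point): Point on the hinge axis, midway along it, 65 mm from the box's centre along its +x and 56 mm above the worktop; the axis runs along the box's y.
- lid_lip (a point): Middle of the rounded free edge of the lid's lip (bead 7 mm thick), 156 mm from the hinge axis. The lip is 120 mm wide and sticks out 26 mm beyond the box's wall, so that a fingertip fits under it; shut, its underside is 55 mm above the worktop. The point moves with the lid.
- spectacles_centre (a point): Centre, half-way up, of the folded brown spectacles lying flat on the thin mat: 140 mm long along their own y, 43 mm along x (the part to grip, across x at the middle, measures 27 mm), 8 to 12 mm high, 26 g. The point lies 4 mm above what they lie on; z up.
- mug: Bystander: white dotted mug, 78 mm across, 93 mm high, origin at the centre of its foot. Leave alone.
- tweezers: Bystander: steel tweezers 130 mm long lying on the worktop, origin at their underside's centre. Leave alone.
- lens_blank: Bystander: round lens blank, 68 mm across, 8 mm thick, origin at its underside's centre. Leave alone.
- spectacles: The same spectacles, origin at the centre of their underside.
Not all that is in view belongs to the job. Leave any orange look-alike of the spectacles alone.

How it is judged:
By the outcome, as a careful person would: the job done as asked, in the order asked, and still so for the second after the job is handed in, with the robot touching nothing.
It also fails if it takes over 66 s, if anything falls off the work surface, if the arm or the gripper's body presses on something with over 40 N, if the wrist force passes 120 N, or if a joint passes its speed limit or range.

ROBOT

A 7-joint arm with a two-finger parallel gripper is mounted at the origin on a cart in front of the work surface, level with it; the furniture and walls round the work are solid. World frame = base frame: x ahead of the robot, y to its left, z up, the work surface at z = 0. Lengths are in m, angles in rad, forces in N, time in s.
With the tool pointing down it reaches from about 0.4 to 0.75 m from the base axis. Payload 19.5 kg.
Tool frame: the origin (TCP) lies at the very end of the fingers, on their centre line; the grasp point (between the pads) lies behind it (manip.pinch_z is the z of the grasp point in the tool frame, in m); z points along the fingers, x is the direction in which the jaws open and shut, and the axes are right-handed (so a half turn about z gives the same grasp; the last joint's range is limited). The gripper opens to 85 mm and grips with 20 to 120 N. Pads are 22 mm wide; open, the fingers measure 114 mm over their backs; the gripper's body (76 mm by 85 mm) begins 54 mm behind the grasp point. The pads swing forward as they close: fully open they stand 13 mm farther back than shut.
Start: joints at [1.207, 0.707, -0.028, 1.485, 0.022, 0.951, -0.075], TCP at [0.182, -0.545, 0.231] pointing down, gripper open.
Joint ranges: [-2.71, 2.71], [-0.32, 2.16], [-1.57, 1.52], [0, 2.45], [-1.46, 4.6], [0, 2.02], [-2.83, 2.83]. Speed limits (rad/s): [1.89, 1.89, 2.57, 2.57, 3.01, 3.01, 3.01].

INTERFACE

Orientations are given as a unit quaternion [w, x, y, z].
In Python, from rig import state, imaging, job, models, manip gives the robot as it stands.
- The arm moves only by the shell command python3 -m handwheel 'ROWS'. ROWS is JSON, a list of rows, each a list of 5 numbers: the shift along the tool's x, y, z in m, then the turn about the tool's z in rad, then the gripper command: -1 is fully open, 1 is shut, values between are in proportion. In form: [[x, y, z, twist, jaw], ...]. A call has 1 to 10 rows; each row shifts and turns the commanded pose from where the row before left it, along the tool's axes as they then stand; what a row does not reach is not made up. A row lasts 1/10 s, in which the tool goes at most 50 mm and 8.59 degrees, less where a joint would pass 70% of its speed; a pose out of reach is approached as far as the arm can. A call is refused whole if a number of a shift passes 0.05 or a number of a turn 0.15, either way. A call with a gripper value outside its range is refused whole. The fingers move at their own pace and stop on an object; the grip force is fixed at half the most. Time passes only in rows, so rows that do not move let the fingers close. It gives the time, the measured TCP pose, the force and the opening at its end, in the units of the state.
- state(): the state, without advancing time (a new reading comes with each control period).
- imaging.capture(name): name is "scene" or "side" or "wrist"; returns a dict with "frame" (384x512x3 uint8, red, green, blue), "mtx" (3x3 intrinsics, pixels), "pose" (4x4, takes a point from camera to world coordinates); the wrist camera has in their place "mount" (4x4, takes a point from camera to tool coordinates, whose origin is the TCP and whose axes are the tool frame's). Camera axes: x right, y up, looking along -z (the intrinsics and any distortion apply to the point x, -y, -z); pixel columns grow to the right and rows downward; lengths in m; the calibration is good to about 2 mm. A picture is of the moment at which its call begins: read the wrist's pose just before it. There is no depth.
- job.sign_off(): hands the job in, once; it reports no verdict.
Trained networks look in a picture, given as the dict that the camera call returned (one of the last four; its "shot" number tells which), for a name from the list of things; names that differ only in an ending like _2 or _b are one class to them, and where a whole thing is asked for, a point or a joint stands for the part that bears it (a point fixed in the world has none). Each returns a list of dicts, best first, with "confidence" (0 to 1); they miss things now and then, are a little off and sometimes report something else, mostly with a low value. They report only what shows in the picture. A call takes as long as a camera call. They do not tell look-alikes from the thing itself.
- models.masks_of(picture, thing): "pixels" (384x512 bool, what is visible of it) and "rect" ([left, top, right, bottom] in pixels, round what is visible of it).
The state is a dict: "time": time; "joints": joint angles; "dq": joint speeds; "joint_efforts": joint torques, N m; "ee_pos": TCP position; "eef_rot": TCP orientation; "force": force on the tool from outside, world axes, zero at the start; "moment": the same for the moment, N m; "gripper_width": opening from 0.0 (shut) to 1.0 (fully open).
Only numpy, scipy, OpenCV 4.12 (cv2) and the standard library are available. Lean on these libraries where they do the work, as an engineer would, in place of code of your own. Each camera call takes 0.05 s, during which the arm holds its last target. There are 200 camera calls.

## Working session

There is one attempt and no reset: what is moved stays moved. The work goes in short steps, Python scripts to look and compute and a shell command to move; the robot and the scene stay as the last step left them, time stands still between calls to the robot, and variables do not carry over. Pictures are saved under pics/ and viewed, about 8 in all and at most 12, crops included, and the job is handed in when it is done.

```bash
mkdir -p pics; ls; python3 - <<'E'
from rig import state, imaging, models, manip
import cv2,numpy as np
s=state(); print({k:np.round(v,3).tolist() for k,v in s.items()}, manip.pinch_z)
ims=[]
for n in("scene","side"):
    p=imaging.capture(n); ims.append(p["frame"][:,:,::-1])
    print(n,np.round(p["mtx"],1).tolist(),np.round(p["pose"],3).tolist(),[k for k in p])
    for t in("dust_box","lid","lid_lip","spectacles","mug","tweezers","lens_blank"):
        for r in models.masks_of(p,t)[:3]: print(t,round(r["confidence"],2),r["rect"],int(r["pixels"].sum()))
cv2.imwrite("pics/a.png",cv2.resize(np.vstack(ims),None,fx=.78,fy=.78)) 
cv2.imwrite("pics/scene.png",cv2.resize(ims[0],None,fx=1.5,fy=1.5));cv2.imwrite("pics/side.png",cv2.resize(ims[1],None,fx=1.5,fy=1.5))
E
```

```text
pics
{'time': 0.0, 'joints': [1.207, 0.707, -0.028, 1.485, 0.022, 0.951, -0.075], 'dq': [-0.003, 0.0, 0.0, -0.002, -0.002, 0.0, -0.001], 'joint_efforts': [0.0, -88.318, 1.234, -23.615, 0.017, 0.006, 0.0], 'ee_pos': [0.182, -0.545, 0.231], 'eef_rot': [-0.0, 0.811, -0.585, -0.0], 'force': [-0.026, 0.63, -0.876], 'moment': [0.04, 0.035, -0.009], 'gripper_width': 1.0} -0.0187
scene [[387.6, 0.0, 251.2], [0.0, 387.6, 187.7], [0.0, 0.0, 1.0]] [[-0.909, 0.329, -0.256, 0.222], [-0.417, -0.698, 0.583, 0.703], [0.013, 0.636, 0.771, 1.014], [0.0, 0.0, 0.0, 1.0]] ['frame', 'mtx', 'pose', 'shot']
dust_box 0.9 [224.1, 160.6, 300.0, 219.0] 2755
lid 0.72 [223.9, 161.9, 295.0, 209.1] 2302
lid_lip 0.7 [223.9, 161.9, 292.0, 211.2] 2258
spectacles 0.83 [184.1, 287.4, 210.5, 332.5] 407
spectacles 0.7 [220.7, 269.2, 258.6, 299.5] 197
mug 0.92 [145.5, 227.7, 184.1, 272.5] 1076
tweezers 0.68 [152.2, 270.7, 181.0, 310.1] 71
lens_blank 0.57 [279.5, 126.8, 298.3, 134.9] 139
side [[481.5, 0.0, 252.1], [0.0, 481.5, 186.5], [0.0, 0.0, 1.0]] [[-0.82, 0.232, -0.523, -0.103], [-0.572, -0.348, 0.742, 0.952], [-0.01, 0.908, 0.418, 0.608], [0.0, 0.0, 0.0, 1.0]] ['frame', 'mtx', 'pose', 'shot']
dust_box 0.62 [229.0, 176.8, 319.0, 224.2] 3318
dust_box 0.21 [230.3, 176.7, 322.3, 208.8] 1837
dust_box 0.17 [206.8, 252.1, 252.1, 286.2] 389
lid 0.74 [234.7, 173.3, 311.3, 206.2] 1852
lid 0.36 [232.8, 177.8, 319.6, 227.1] 3325
lid_lip 0.91 [228.0, 175.5, 313.5, 208.7] 1879
spectacles 0.97 [205.0, 253.1, 250.9, 286.6] 561
spectacles 0.7 [139.6, 264.5, 193.6, 306.2] 536
mug 0.74 [127.8, 207.0, 168.1, 257.0] 1693
tweezers 0.8 [116.0, 254.7, 162.6, 282.6] 336
tweezers 0.25 [206.4, 254.5, 252.4, 287.2] 446
tweezers 0.2 [232.5, 175.4, 314.0, 207.6] 1833
lens_blank 0.65 [127.6, 205.7, 170.5, 257.0] 1642
lens_blank 0.43 [315.8, 164.4, 337.7, 177.3] 151
```

View pics/scene.png

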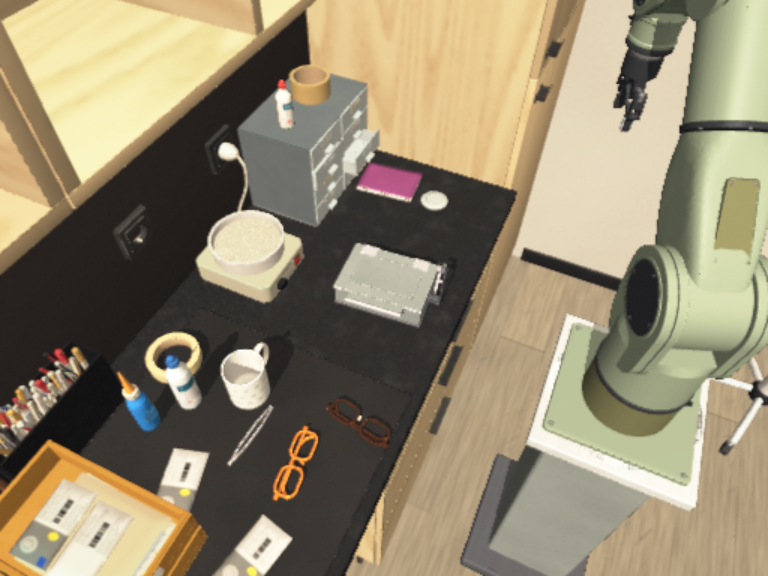

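View pics/side.png

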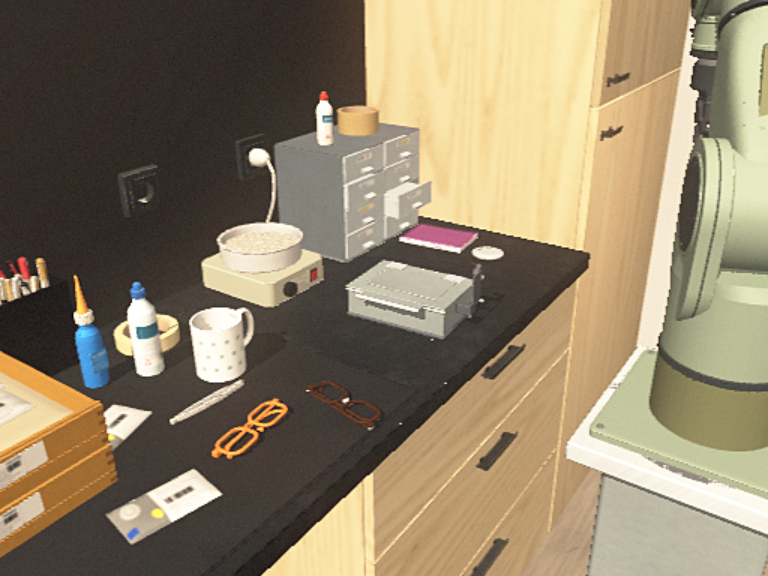

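Seen so far (2 pictures): the box is at scene (260,190), with its lid shut and the stay at the right end. Candidates for the spectacles are the brown pair at scene (240,281) / side (228,269), and the orange pair at scene (197,309) / side (166,285). By the description I choose brown. Next I triangulate.

```bash
cat > h.py <<'E'
import numpy as np, cv2
from rig import state, imaging, models, manip
from scipy.spatial.transform import Rotation as R
def campose(p,s=None):
    if "pose" in p: return np.array(p["pose"])
    q=s["eef_rot"]; T=np.eye(4); T[:3,:3]=R.from_quat([q[1],q[2],q[3],q[0]]).as_matrix(); T[:3,3]=s["ee_pos"]
    return T@np.array(p["mount"])
def ray(p,uv,s=None):
    T=campose(p,s); d=np.linalg.inv(p["mtx"])@[uv[0],uv[1],1.]; d=np.array([d[0],-d[1],-d[2]]); d=T[:3,:3]@d
    return T[:3,3],d/np.linalg.norm(d)
def onz(p,uv,z,s=None):
    o,d=ray(p,uv,s); return o+d*(z-o[2])/d[2]
def tri(rs):
    A=sum(np.eye(3)-np.outer(d,d) for o,d in rs); b=sum((np.eye(3)-np.outer(d,d))@o for o,d in rs)
    x=np.linalg.solve(A,b); return x,[np.linalg.norm(np.cross(x-o,d)) for o,d in rs]
def cen(m): 
    (x,y),_,_=r=cv2.minAreaRect(np.argwhere(m["pixels"])[:,::-1].astype(np.float32)); return (x,y)
def proj(p,X,s=None):
    T=np.linalg.inv(campose(p,s)); c=T[:3,:3]@np.array(X)+T[:3,3]; c=np.array([c[0],-c[1],-c[2]]); u=np.array(p["mtx"])@c; return u[:2]/u[2]
E
python3 - <<'E'
from h import *
P={n:imaging.capture(n) for n in("scene","side")}
for t,k in(("spectacles",(1,0)),("spectacles",(0,1)),("mug",(0,0)),("tweezers",(0,0)),("lens_blank",(0,1)),("lid_lip",(0,0)),("dust_box",(0,0))):
    m=[models.masks_of(P[n],t) for n in P]
    for j in range(2): print("  ",[np.round(x["rect"]) .tolist() for x in m[j]][:3])
    try: x,e=tri([ray(P[n],cen(m[i][k[i]])) for i,n in enumerate(P)]); print(t,np.round(x,3),np.round(e,4),[np.round(onz(P[n],cen(m[i][k[i]]),.004),3).tolist() for i,n in enumerate(P)])
    except Exception as ex: print(t,ex)
# brown pixels long axis on z=.004 
for n,c,w in(("scene",(240,281),28),("side",(228,269),32)):
    f=P[n]["frame"].astype(int); u0,v0=c; pts=[]
    for v in range(v0-w,v0+w):
        for u in range(u0-w,u0+w):
            r,g,b=f[v,u]
            if r-b>22 and r-g>12 : pts.append(onz(P[n],(u,v),.006)[:2])
    r=cv2.minAreaRect(np.array(pts,np.float32)); print(n,len(pts),np.round(cv2.boxPoints(r),3).tolist(),np.round(r[0],3),np.round(r[1],3))
ims=[cv2.resize(P["scene"]["frame"][140:230,200:320,::-1],(600,450),interpolation=2)]
a=cv2.resize(P["side"]["frame"][150:240,215:345,::-1],(650,450),interpolation=2)
cv2.imwrite("pics/box.png",cv2.resize(np.vstack([cv2.resize(ims[0],(650,450))[:, :],a]),(520,600)))
E
```

```text
[[186.0, 289.0, 210.0, 333.0], [220.0, 270.0, 263.0, 298.0], [230.0, 162.0, 296.0, 211.0]]
   [[205.0, 255.0, 250.0, 288.0], [143.0, 266.0, 191.0, 305.0]]
spectacles [0.442 0.272 0.016] [0.0018 0.0018] [[0.446, 0.268, 0.004], [0.452, 0.257, 0.004]]
   [[186.0, 289.0, 210.0, 333.0], [220.0, 270.0, 263.0, 298.0], [230.0, 162.0, 296.0, 211.0]]
   [[205.0, 255.0, 250.0, 288.0], [143.0, 266.0, 191.0, 305.0]]
spectacles [0.511 0.391 0.01 ] [0.0003 0.0003] [[0.513, 0.389, 0.004], [0.517, 0.385, 0.004]]
   [[146.0, 228.0, 182.0, 273.0]]
   [[128.0, 205.0, 169.0, 255.0]]
mug [0.677 0.281 0.038] [0.0024 0.0024] [[0.695, 0.269, 0.004], [0.722, 0.24, 0.004]]
   [[152.0, 271.0, 183.0, 311.0]]
   [[116.0, 255.0, 163.0, 283.0], [314.0, 163.0, 336.0, 176.0]]
tweezers [0.616 0.372 0.004] [0.0006 0.0006] [[0.616, 0.371, 0.004], [0.616, 0.372, 0.004]]
   [[223.0, 162.0, 291.0, 206.0], [282.0, 125.0, 298.0, 137.0], [221.0, 269.0, 259.0, 298.0]]
   [[317.0, 160.0, 337.0, 177.0], [234.0, 176.0, 313.0, 207.0], [232.0, 178.0, 319.0, 222.0]]
lens_blank [ 0.521 -0.031  0.056] [0.0013 0.0013] [[0.537, -0.072, 0.004], [0.581, -0.122, 0.004]]
   [[223.0, 159.0, 295.0, 210.0]]
   [[317.0, 166.0, 336.0, 178.0]]
lid_lip [0.429 0.009 0.156] [0.0678 0.0678] [[0.533, -0.071, 0.004], [0.537, -0.368, 0.004]]
   [[224.0, 162.0, 298.0, 219.0]]
   [[232.0, 178.0, 321.0, 224.0]]
dust_box [ 0.528 -0.059  0.018] [0.0012 0.0012] [[0.531, -0.071, 0.004], [0.543, -0.082, 0.004]]
scene 411 [[0.3440000116825104, 0.3070000112056732], [0.3569999933242798, 0.2150000035762787], [0.5220000147819519, 0.23899999260902405], [0.5080000162124634, 0.3310000002384186]] [0.433 0.273] [0.166 0.093]
side 457 [[0.3709999918937683, 0.25200000405311584], [0.515999972820282, 0.2240000069141388], [0.5249999761581421, 0.26899999380111694], [0.3790000081062317, 0.296999990940094]] [0.448 0.26 ] [0.046 0.148]
```

View pics/box.png

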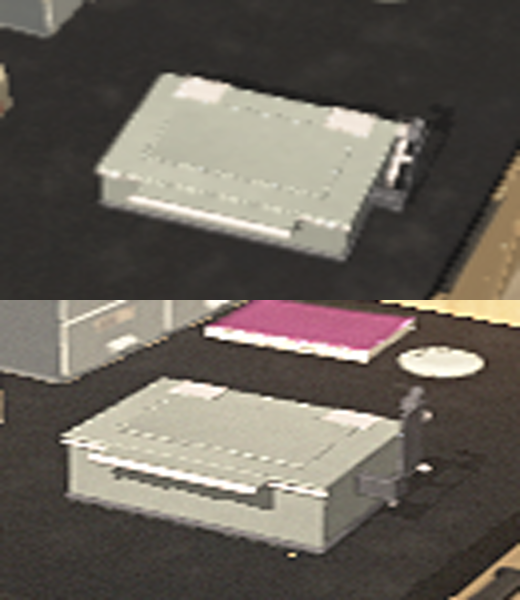

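The box is shut, with a narrow lip strip along its front at about box.png (180,475) and the stay at the near end. The brown spectacles are near (0.445,0.265) with their long axis roughly along x. The arm goes up and turns square to the world, then moves over for close looks.

```bash
python3 -m handwheel '[[0,0,-0.012,-0.139,-1],[0,0,-0.012,-0.139,-1],[0,0,-0.012,-0.139,-1],[0,0,-0.012,-0.139,-1],[0,0,-0.012,-0.139,-1],[0,0,-0.012,-0.139,-1],[0,0,-0.012,-0.139,-1],[0,0,-0.012,-0.139,-1],[0,0,-0.012,-0.137,-1]]'; python3 - <<'E'
from h import *
s=state(); print(R.from_quat(np.roll(s["eef_rot"],-1)).as_matrix().round(3).tolist(), np.round(s["joints"],2))
p=imaging.capture("scene")
for uv in((343,127),(247,101),(150,95),(215,147),(300,253),(261,282)): print(uv,np.round(onz(p,uv,0),3))
p=imaging.capture("wrist"); print(np.round(p["mount"],3).tolist(),np.round(p["mtx"],1).tolist())
E
```

```text
time: 2.5
ee_pos: [0.1818, -0.5455, 0.3398]
eef_rot: [-0.0, 1.0, 0.003, -0.0]
force: [1.0, 0.0, -0.6]
gripper_width: 1.0
[[1.0, 0.006, -0.0], [0.006, -1.0, 0.0], [-0.0, -0.0, -1.0]] [ 1.39  0.63 -0.4   1.27  0.24  1.29  0.99]
(343, 127) [ 0.363 -0.496  0.   ]
(247, 101) [ 0.77 -0.48  0.  ]
(150, 95) [ 1.154 -0.34   0.   ]
(215, 147) [ 0.762 -0.183  0.   ]
(300, 253) [0.322 0.105 0.   ]
(261, 282) [0.39 0.24 0.  ]
[[1.0, 0.001, -0.001, 0.0], [0.0, -0.948, -0.318, -0.082], [-0.001, 0.318, -0.948, -0.144], [0.0, 0.0, 0.0, 1.0]] [[289.3, 0.0, 252.5], [0.0, 289.3, 191.1], [0.0, 0.0, 1.0]]
```

```bash
python3 -m handwheel '[[0.025,-0.042,0,0,-1],[0.025,-0.042,0,0,-1],[0.025,-0.042,0,0,-1],[0.025,-0.042,0,0,-1],[0.025,-0.042,0,0,-1],[0.025,-0.042,0,0,-1],[0.025,-0.042,0,0,-1],[0.025,-0.042,0,0,-1],[0.025,-0.042,0,0,-1],[0.025,-0.042,0,0,-1]]' >/dev/null; python3 -m handwheel '[[0.025,-0.042,0,0,-1],[0.025,-0.042,0,0,-1],[0.02,-0.042,0,0,-1],[0,0,0,0,-1],[0,0,0,0,-1]]'; cat > w.py <<'E'
from h import *
s=state(); p=imaging.capture("wrist"); print(np.round(s["ee_pos"],4),s["time"],np.round(s["joints"],2),np.round(s["force"],2))
cv2.imwrite("pics/w1.png",p["frame"][:,:,::-1]); np.savez("w1.npz",frame=p["frame"],mtx=p["mtx"],mount=p["mount"],**{"s_"+k:s[k] for k in("ee_pos","eef_rot")})
for t in("dust_box","lid","lid_lip"):
    for r in models.masks_of(p,t)[:1]: print(t,round(r["confidence"],2),np.round(r["rect"]),[np.round(cv2.boxPoints(cv2.minAreaRect(np.argwhere(r["pixels"])[:,::-1].astype(np.float32)))).tolist()])
E
python3 w.py
```

```text
time: 4.1
ee_pos: [0.5017, 0.0012, 0.3386]
eef_rot: [-0.0, 1.0, -0.001, -0.001]
force: [0.4, -0.8, -0.3]
gripper_width: 0.999
[0.5017 0.0012 0.3386] 4.1 [ 0.2   0.5  -0.46  1.54  0.24  1.16 -0.31] [ 0.4  -0.75 -0.35]
dust_box 0.63 [184. 116. 339. 224.] [[[178.0, 123.0], [333.0, 112.0], [340.0, 219.0], [186.0, 230.0]]]
lid 0.64 [202. 118. 336. 227.] [[[197.0, 123.0], [333.0, 114.0], [340.0, 219.0], [204.0, 228.0]]]
lid_lip 0.82 [200. 115. 336. 231.] [[[198.0, 122.0], [333.0, 113.0], [340.0, 219.0], [205.0, 228.0]]]
```

View pics/w1.png

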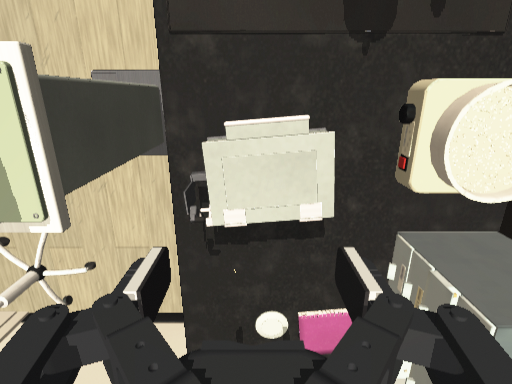

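Wrist view (4th picture): the lip bead runs from (226,122) to (309,118). The lid corners are (203,142), (334,131), (335,219) and (208,227). The stay is at (198,200) on the robot side, the lens blank at (271,324).

```bash
python3 - <<'E'
from h import *
z=np.load("w1.npz"); p=dict(mtx=z["mtx"],mount=z["mount"]); s=dict(ee_pos=z["s_ee_pos"],eef_rot=z["s_eef_rot"])
for uv in((226,122),(309,118)): print(uv,onz(p,uv,.0585,s).round(4))
C=[onz(p,uv,.06,s) for uv in((203,142),(334,131),(335,219),(208,227))]
for c in C: print(c.round(4))
print("sides",[round(np.linalg.norm(C[i]-C[i-1]),4) for i in range(4)],"centre",np.mean(C,0).round(4))
d=(C[1]-C[0]+C[2]-C[3]); print("yaw of box y",np.arctan2(d[1],d[0]))
l=onz(p,(309,118),.0585,s)-onz(p,(226,122),.0585,s); print("lip yaw",np.arctan2(l[1],l[0]),np.linalg.norm(l))
# check heights: project into scene and side
X=[onz(p,(226,122),.0585,s),onz(p,(309,118),.0585,s)]+C
for n in("scene","side"):
    q=imaging.capture(n); im=q["frame"][:,:,::-1].copy(); im=cv2.resize(im[140:240,200:345],None,fx=5,fy=5)
    for x in X:
        u=proj(q,x); cv2.circle(im,tuple(int(a) for a in (u-[200,140])*5+2),4,(0,0,255),-1)
    cv2.imwrite(f"pics/p_{n}.png",im)
a=np.vstack([cv2.imread("pics/p_scene.png"),cv2.imread("pics/p_side.png")]); cv2.imwrite("pics/p.png",cv2.resize(a,(435,600)))
E
```

```text
(226, 122) [0.4644 0.0449 0.0585]
(309, 118) [0.5829 0.0502 0.0585]
[0.4301 0.0167 0.06  ]
[0.6197 0.032  0.06  ]
[ 0.6333 -0.1062  0.06  ]
[ 0.4303 -0.1197  0.06  ]
sides [np.float64(0.1364), np.float64(0.1902), np.float64(0.1389), np.float64(0.2034)] centre [ 0.5284 -0.0443  0.06  ]
yaw of box y 0.07337845521792036
lip yaw 0.04448188208077752 0.11862387331024045
```

View pics/p.png

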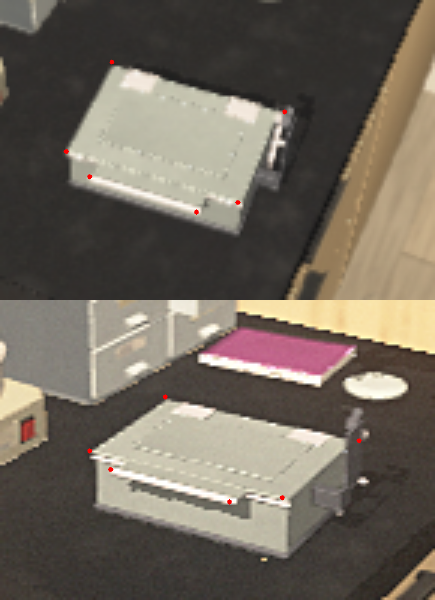

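The measured lip bead, 119 mm long and consistent in three views, has its middle at (0.524,0.048). The hinge works out at about (0.533,-0.108), and the box's y axis is turned +0.06 rad from world x. The tool can only point down, so I will press the shut fingers' side lightly against the bead and carry it up by friction along the arc. As the lid rises this becomes a normal push.

```bash
python3 -m handwheel '[[0.006,-0.033,0,-0.03,1],[0.009,-0.033,0.02,-0.03,1],[0.009,-0.033,0.04,0,1],[0,0,0.048,0,1],[0,0,0.048,0,1],[0,0,0.048,0,1],[0,0,0.045,0,1],[0,0,0.04,0,1],[0,0,0,0,1],[0,0,0,0,1]]'; python3 - <<'E'
from h import *
s=state(); print(np.round(s["ee_pos"],4),np.round(s["force"],2),np.round(s["joints"],2),s["gripper_width"])
p=imaging.capture("side"); c=cv2.resize(p["frame"][110:240,190:350,::-1],None,fx=4,fy=4,interpolation=2); cv2.imwrite("pics/c1.png",c)
E
```

```text
time: 5.4
ee_pos: [0.5227, 0.0985, 0.0533]
eef_rot: [-0.0, 1.0, 0.03, -0.0]
force: [-0.1, -0.6, 0.9]
gripper_width: 0.001
[0.5227 0.0985 0.0533] [-0.07 -0.58  0.85] [-0.1   0.93 -0.28  1.8   0.5   0.48 -0.66] 0.0010838348511696594
```

View pics/c1.png

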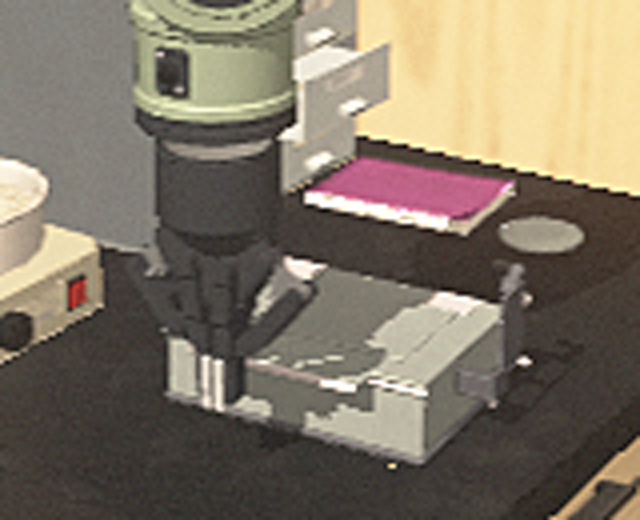

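Picture 6: the shut fingers stand in front of the lip, clear of it. I lower a little and feel in.

```bash
python3 -m handwheel '[[0,0.01,0.009,0,1],[0,0.01,0,0,1],[0,0.008,0,0,1],[0,0,0,0,1]]'; for i in 1 ; do python3 -m handwheel '[[0,0.002,0,0,1],[0,0.001,0,0,1]]'; python3 -m handwheel '[[0,0.002,0,0,1],[0,0.001,0,0,1]]';  done
```

```text
time: 5.85
ee_pos: [0.5245, 0.0688, 0.0437]
eef_rot: [0.0, 1.0, 0.029, 0.0]
force: [-0.4, 0.5, -0.8]
gripper_width: -0.002
time: 6.05
ee_pos: [0.5244, 0.0678, 0.0435]
eef_rot: [-0.0, 1.0, 0.03, 0.0]
force: [-0.8, 0.2, -0.4]
gripper_width: 0.003
time: 6.25
ee_pos: [0.5245, 0.0646, 0.0433]
eef_rot: [-0.0, 1.0, 0.03, -0.0]
force: [0.9, -0.8, -0.1]
gripper_width: -0.003
```

```bash
for i in 1 2 3; do python3 -m handwheel '[[0,0.001,0,0,1],[0,0,0,0,1]]' | egrep 'ee_|force'; done
```

```text
ee_pos: [0.5246, 0.0636, 0.0433]
force: [0.4, 0.2, -0.2]
ee_pos: [0.5247, 0.0626, 0.0433]
force: [0.3, -0.3, 0.1]
ee_pos: [0.5247, 0.062, 0.0433]
force: [0.2, 3.4, -0.7]
```

```bash
python3 -m handwheel '[[0,0.001,0,0,1],[0,0,0,0,1]]' | egrep 'ee_|force'; python3 -m handwheel '[[0,0.0005,-0.002,0,1],[0,0,0,0,1]]' | egrep 'ee_|force';  python3 -m handwheel '[[0,0,-0.003,0,1],[0,0,0,0,1]]' | egrep 'ee_|force'
```

```text
ee_pos: [0.5248, 0.0619, 0.0434]
force: [-1.4, 8.0, -0.7]
ee_pos: [0.5248, 0.0618, 0.0455]
force: [-2.3, 10.4, -0.4]
ee_pos: [0.5248, 0.0616, 0.0486]
force: [-1.5, 9.5, -1.2]
```

```bash
python3 -m handwheel '[[0,0,-0.003,0,1],[0,0,0,0,1]]' | egrep 'ee_|force';python3 -m handwheel '[[0,0.0003,-0.003,0,1],[0,0,0,0,1]]' | egrep 'ee_|force'; python3 - <<'E'
from h import *
p=imaging.capture("side"); cv2.imwrite("pics/c2.png",cv2.resize(p["frame"][160:240,215:335,::-1],None,fx=5,fy=5,interpolation=2))
E
```

```text
ee_pos: [0.5248, 0.0615, 0.0516]
force: [-0.7, 9.4, -1.0]
ee_pos: [0.5248, 0.0613, 0.0546]
force: [-1.4, 9.6, -0.5]
```

View pics/c2.png

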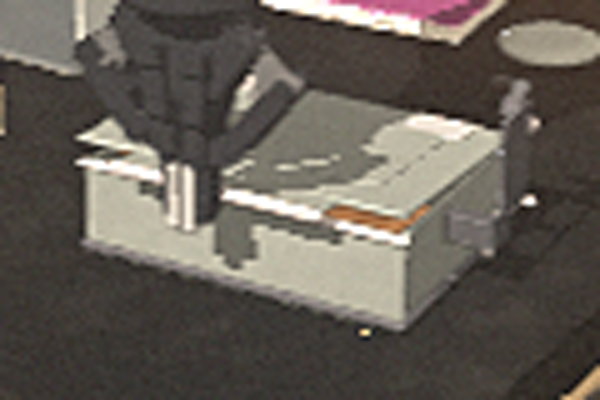

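The lid is lifting by friction: orange cork shows in the gap under its front edge, picture 7. I go on along the 156 mm arc.

```bash
python3 -m handwheel '[[0,0.0005,-0.006,0,1],[0,0.0008,-0.0062,0,1],[0,0,0,0,1]]' | egrep 'ee_|force';python3 -m handwheel '[[0,0.001,-0.0062,0,1],[0,0.0013,-0.0061,0,1],[0,0,0,0,1]]' | egrep 'ee_|force'; python3 -c "
import numpy as np
for a in np.arange(.19,1.9,.06): print(round(a,2),np.round(156*(np.cos(a)-np.cos(a+.06)),2),np.round(156*(np.sin(a+.06)-np.sin(a)),2),'z',np.round(43.5+156*np.sin(a),1),'y',np.round(62-156*(1-np.cos(a)),1))"
```

```text
ee_pos: [0.525, 0.0597, 0.0671]
force: [-2.6, 9.2, 0.5]
ee_pos: [0.5252, 0.0572, 0.0795]
force: [-2.5, 7.9, 0.8]
0.19 2.04 9.13 z 73.0 y 59.2
0.25 2.59 8.99 z 82.1 y 57.2
0.31 3.12 8.82 z 91.1 y 54.6
0.37 3.64 8.62 z 99.9 y 51.4
0.43 4.15 8.39 z 108.5 y 47.8
0.49 4.65 8.12 z 116.9 y 43.6
0.55 5.13 7.83 z 125.0 y 39.0
0.61 5.59 7.51 z 132.9 y 33.9
0.67 6.03 7.16 z 140.4 y 28.3
0.73 6.45 6.78 z 147.5 y 22.2
0.79 6.84 6.38 z 154.3 y 15.8
0.85 7.21 5.96 z 160.7 y 9.0
0.91 7.56 5.52 z 166.7 y 1.7
0.97 7.87 5.06 z 172.2 y -5.8
1.03 8.16 4.58 z 177.2 y -13.7
1.09 8.42 4.08 z 181.8 y -21.9
1.15 8.65 3.56 z 185.9 y -30.3
1.21 8.85 3.04 z 189.5 y -38.9
1.27 9.02 2.5 z 192.5 y -47.8
1.33 9.15 1.96 z 195.0 y -56.8
1.39 9.25 1.41 z 197.0 y -65.9
1.45 9.32 0.85 z 198.4 y -75.2
1.51 9.35 0.29 z 199.2 y -84.5
1.57 9.35 -0.27 z 199.5 y -93.9
1.63 9.32 -0.83 z 199.2 y -103.2
1.69 9.25 -1.39 z 198.4 y -112.6
1.75 9.15 -1.94 z 197.0 y -121.8
1.81 9.02 -2.49 z 195.1 y -131.0
1.87 8.86 -3.03 z 192.6 y -140.0
```

```bash
python3 -m handwheel '[[0,0.0027,-0.009,0,1],[0,0.003,-0.0088,0,1],[0,0,0,0,1]]' | egrep 'ee_|force';python3 -m handwheel '[[0,0.0036,-0.0086,0,1],[0,0.0041,-0.0084,0,1],[0,0,0,0,1]]' | egrep 'ee_|force';python3 -m handwheel '[[0,0.0046,-0.0082,0,1],[0,0.005,-0.0079,0,1],[0,0,0,0,1]]' | egrep 'ee_|force'
```

```text
ee_pos: [0.5256, 0.0516, 0.0976]
force: [-2.3, 10.0, 1.4]
ee_pos: [0.5262, 0.0441, 0.1147]
force: [-1.5, 10.2, 3.2]
ee_pos: [0.5269, 0.0345, 0.1309]
force: [-1.4, 11.8, 5.3]
```

```bash
python3 -m handwheel '[[0,0.0045,-0.0082,0,1],[0,0,0,0,1]]' | egrep 'ee_|force';python3 -m handwheel '[[0,0.0058,-0.0072,0,1],[0,0,0,0,1]]' | egrep 'ee_|force';python3 -m handwheel '[[0,0.0062,-0.0069,0,1],[0,0,0,0,1]]' | egrep 'ee_|force'
```

```text
ee_pos: [0.5271, 0.029, 0.1387]
force: [-1.6, 7.0, 3.1]
ee_pos: [0.5274, 0.0233, 0.1458]
force: [0.5, 7.0, 3.8]
ee_pos: [0.5278, 0.0169, 0.1527]
force: [-0.1, 6.0, 4.4]
```

```bash
python3 -m handwheel '[[0,0.0065,-0.0066,0,1],[0,0,0,0,1]]' | egrep 'ee_|force';python3 -m handwheel '[[0,0.0070,-0.0062,0,1],[0,0,0,0,1]]' | egrep 'ee_|force';python3 -m handwheel '[[0,0.0074,-0.0057,0,1],[0,0,0,0,1]]' | egrep 'ee_|force';python3 -m handwheel '[[0,0.0078,-0.0052,0,1],[0,0,0,0,1]]' | egrep 'ee_|force'
```

```text
ee_pos: [0.5281, 0.0099, 0.1591]
force: [0.4, 4.2, 3.6]
ee_pos: [0.5284, 0.0025, 0.1652]
force: [0.4, 2.5, 1.9]
ee_pos: [0.5288, -0.0051, 0.1709]
force: [-0.6, 1.4, 0.2]
ee_pos: [0.5293, -0.013, 0.1761]
force: [-0.6, 2.1, 1.1]
```

```bash
python3 -m handwheel '[[0,0.0082,-0.0046,0,1],[0,0,0,0,1]]' | egrep 'ee_|force';python3 -m handwheel '[[0,0.0084,-0.004,0,1],[0,0,0,0,1]]' | egrep 'ee_|force';python3 -m handwheel '[[0,0.0086,-0.0035,0,1],[0,0,0,0,1]]' | egrep 'ee_|force';python3 -m handwheel '[[0,0.0088,-0.003,0,1],[0,0,0,0,1]]' | egrep 'ee_|force'
```

```text
ee_pos: [0.5298, -0.0212, 0.1807]
force: [1.3, 1.0, 0.6]
ee_pos: [0.5303, -0.0296, 0.1846]
force: [0.9, 1.1, -0.0]
ee_pos: [0.5308, -0.0383, 0.1881]
force: [-0.7, 0.1, -0.4]
ee_pos: [0.5313, -0.047, 0.191]
force: [0.3, 1.2, 0.5]
```

```bash
for i in 1 2 3; do python3 -m handwheel '[[0,0.0045,-0.0011,0,1],[0,0,0,0,1]]' | egrep 'ee_|force';done; for i in 1 2 3; do python3 -m handwheel '[[0,0.0045,-0.0006,0,1],[0,0,0,0,1]]' | egrep 'ee_|force';done
```

```text
ee_pos: [0.5315, -0.0508, 0.192]
force: [-0.3, 0.2, -0.5]
ee_pos: [0.5317, -0.0553, 0.1931]
force: [-0.3, 0.1, -0.5]
ee_pos: [0.532, -0.0598, 0.1942]
force: [0.6, 1.1, -0.4]
ee_pos: [0.5323, -0.0643, 0.1947]
force: [0.0, 0.4, -0.3]
ee_pos: [0.5326, -0.0688, 0.1953]
force: [0.1, 0.6, 0.3]
ee_pos: [0.5329, -0.0734, 0.196]
force: [0.4, 0.2, 0.2]
```

```bash
for i in 1 2 3 4 5 6; do python3 -m handwheel '[[0,0.004,0,0,1],[0,0,0,0,1]]' | egrep 'ee_|force';done
```

```text
ee_pos: [0.533, -0.0773, 0.1959]
force: [-0.6, -0.1, -0.2]
ee_pos: [0.5333, -0.0812, 0.1959]
force: [0.3, 0.4, 0.0]
ee_pos: [0.5335, -0.0853, 0.1959]
force: [-0.2, -0.5, -0.1]
ee_pos: [0.5338, -0.0891, 0.1959]
force: [0.6, 0.8, 0.1]
ee_pos: [0.5341, -0.0929, 0.1959]
force: [-1.0, 2.6, 2.0]
ee_pos: [0.5343, -0.0969, 0.1959]
force: [-1.2, 3.4, 1.9]
```

```bash
for i in 1 2 3 4 5 ; do python3 -m handwheel '[[0,0.003,0.0001,0,1],[0,0,0,0,1]]' | egrep 'ee_|force';done
```

```text
ee_pos: [0.5345, -0.1, 0.1958]
force: [-0.3, 3.1, 2.2]
ee_pos: [0.5347, -0.1031, 0.1957]
force: [0.4, 2.9, 1.7]
ee_pos: [0.5348, -0.1061, 0.1955]
force: [1.3, 2.6, 1.2]
ee_pos: [0.535, -0.1092, 0.1954]
force: [1.6, 1.1, 0.6]
ee_pos: [0.5351, -0.1122, 0.1953]
force: [1.1, 1.1, -0.6]
```

```bash
for i in 1 2 3 4 ; do python3 -m handwheel '[[0,0.002,0.0002,0,1],[0,0,0,0,1]]' | egrep 'ee_|force';done;  python3 - <<'E'
from h import *
p=imaging.capture("side"); cv2.imwrite("pics/c3.png",cv2.resize(p["frame"][90:240,190:350,::-1],None,fx=4,fy=4,interpolation=2))
E
```

```text
ee_pos: [0.5352, -0.114, 0.1951]
force: [0.3, 1.0, -1.0]
ee_pos: [0.5353, -0.1159, 0.1949]
force: [-0.2, 1.0, -0.7]
ee_pos: [0.5355, -0.118, 0.1948]
force: [0.0, 0.9, -0.2]
ee_pos: [0.5356, -0.12, 0.1946]
force: [1.3, 0.1, -0.2]
```

View pics/c3.png

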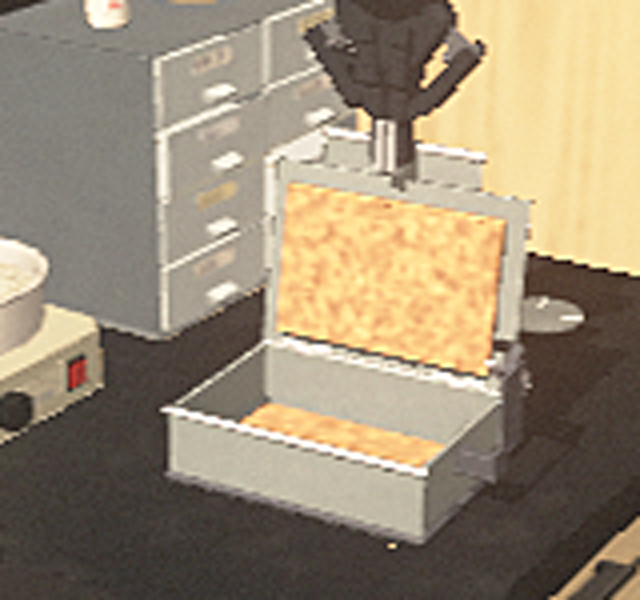

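```bash
python3 - <<'E'
from h import *
p=imaging.capture("side"); print(state()["time"])
yaw=.055; by=np.array([np.cos(yaw),np.sin(yaw),0]); bx=np.array([by[1],-by[0],0])
H=np.array([.5237,.0476,.056])+.156*bx; print(H)
for th in np.arange(1.5,2.0,.05):
    L=H-.156*np.cos(th)*bx+np.array([0,0,.156*np.sin(th)])
    print(round(th,2),[proj(p,L+a*by).round(1).tolist() for a in(.0593,-.0593)],"face gap if TCP y",(L[1]+.0035+.011).round(4))
E
```

```text
15.9
[ 0.53227567 -0.10816411  0.056     ]
1.5 [[264.6, 125.3], [304.0, 132.3]] face gap if TCP y -0.0826
1.55 [[266.0, 124.5], [305.4, 131.3]] face gap if TCP y -0.0904
1.6 [[267.5, 123.7], [306.7, 130.5]] face gap if TCP y -0.0982
1.65 [[268.9, 123.1], [308.0, 129.9]] face gap if TCP y -0.106
1.7 [[270.3, 122.7], [309.3, 129.4]] face gap if TCP y -0.1137
1.75 [[271.7, 122.4], [310.5, 129.0]] face gap if TCP y -0.1214
1.8 [[273.0, 122.2], [311.7, 128.8]] face gap if TCP y -0.1291
1.85 [[274.4, 122.2], [312.9, 128.8]] face gap if TCP y -0.1366
1.9 [[275.6, 122.3], [314.0, 128.9]] face gap if TCP y -0.144
1.95 [[276.9, 122.6], [315.2, 129.1]] face gap if TCP y -0.1513
```

```bash
for i in 1 2 3 4 ; do python3 -m handwheel '[[0,0.002,0.0002,0,1],[0,0,0,0,1]]' | egrep 'ee_|force';done
```

```text
ee_pos: [0.5357, -0.122, 0.1944]
force: [0.2, 0.1, 0.5]
ee_pos: [0.5359, -0.124, 0.1942]
force: [-0.2, -0.2, -1.8]
ee_pos: [0.5359, -0.1259, 0.1939]
force: [0.4, 0.1, 0.5]
ee_pos: [0.5361, -0.1279, 0.1938]
force: [-0.3, 0.7, 0.0]
```

```bash
cat > lidcmp.py <<'E'
from h import *
import sys
# sub-pixel lid shift vs reference, right part of lid clear of the fingers
p=imaging.capture("side"); g=cv2.cvtColor(p["frame"],cv2.COLOR_RGB2GRAY).astype(np.float32)
a=g[118:150,296:322]; 
if sys.argv[1]=="ref": np.save("ref.npy",g)
r=np.load("ref.npy")[118:150,296:322]; print("shift",np.round(cv2.phaseCorrelate(r,a,cv2.createHanningWindow(a.shape[::-1],cv2.CV_32F)),2), "absdiff",np.abs(r-a).mean().round(2))
E
python3 - <<'E'
import cv2,numpy as np
c=cv2.imread("pics/c3.png"); g=cv2.cvtColor(cv2.resize(c,None,fx=.25,fy=.25,interpolation=3),cv2.COLOR_BGR2GRAY).astype(np.float32)
b=np.zeros((384,512),np.float32); b[90:240,190:350]=g; np.save("ref.npy",b)
E
python3 lidcmp.py x; python3 lidcmp.py ref; python3 -m handwheel '[[0,-0.002,0,0,1],[0,-0.002,0,0,1],[0,-0.002,0,0,1],[0,-0.002,0,0,1],[0,0,0,0,1]]' | egrep 'ee_|force'; python3 lidcmp.py x
```

```text
ee_pos: [0.5356, -0.1192, 0.1938]
force: [0.3, -0.7, 0.2]Traceback (most recent call last):
  File "lidcmp.py", line 7, in <module>
    r=np.load("ref.npy")[118:150,296:322]; print("shift",np.round(cv2.phaseCorrelate(r,a,cv2.createHanningWindow(a.shape[::-1],cv2.CV_32F)),2), "absdiff",np.abs(r-a).mean().round(2))
                                                         ~~~~~~~~^^^^^^^^^^^^^^^^^^^^^^^^^^^^^^^^^^^^^^^^^^^^^^^^^^^^^^^^^^^^^^^^^^^^^^^^^^^^^
    return _wrapfunc(a, 'round', decimals=decimals, out=out)
    return _wrapit(obj, method, *args, **kwds)
    conv = _array_converter(obj)
ValueError: setting an array element with a sequence. The requested array has an inhomogeneous shape after 1 dimensions. The detected shape was (2,) + inhomogeneous part.
Traceback (most recent call last):
  File "lidcmp.py", line 7, in <module>
    r=np.load("ref.npy")[118:150,296:322]; print("shift",np.round(cv2.phaseCorrelate(r,a,cv2.createHanningWindow(a.shape[::-1],cv2.CV_32F)),2), "absdiff",np.abs(r-a).mean().round(2))
                                                         ~~~~~~~~^^^^^^^^^^^^^^^^^^^^^^^^^^^^^^^^^^^^^^^^^^^^^^^^^^^^^^^^^^^^^^^^^^^^^^^^^^^^^
ValueError: setting an array element with a sequence. The requested array has an inhomogeneous shape after 1 dimensions. The detected shape was (2,) + inhomogeneous part.
Traceback (most recent call last):
  File "lidcmp.py", line 7, in <module>
    r=np.load("ref.npy")[118:150,296:322]; print("shift",np.round(cv2.phaseCorrelate(r,a,cv2.createHanningWindow(a.shape[::-1],cv2.CV_32F)),2), "absdiff",np.abs(r-a).mean().round(2))
                                                         ~~~~~~~~^^^^^^^^^^^^^^^^^^^^^^^^^^^^^^^^^^^^^^^^^^^^^^^^^^^^^^^^^^^^^^^^^^^^^^^^^^^^^
ValueError: setting an array element with a sequence. The requested array has an inhomogeneous shape after 1 dimensions. The detected shape was (2,) + inhomogeneous part.
```

```bash
sed -i 's/print("shift",np.round(\(.*\),2), "abs/print("shift",\1,"abs/' lidcmp.py; cat lidcmp.py | tail -1; python3 lidcmp.py x; python3 - <<'E'
import cv2,numpy as np
c=cv2.imread("pics/c3.png"); g=cv2.cvtColor(cv2.resize(c,None,fx=.25,fy=.25,interpolation=3),cv2.COLOR_BGR2GRAY).astype(np.float32)
a=g[28:60,106:132]; r=np.load("ref.npy")[118:150,296:322]
print("c3->ref",cv2.phaseCorrelate(a,r,cv2.createHanningWindow(a.shape[::-1],cv2.CV_32F)),np.abs(a-r).mean())
E
```

```text
r=np.load("ref.npy")[118:150,296:322]; print("shift",cv2.phaseCorrelate(r,a,cv2.createHanningWindow(a.shape[::-1],cv2.CV_32F)),"absdiff",np.abs(r-a).mean().round(2))
shift ((0.4546377126854413, 0.35221385508512526), 0.9499750981728236) absdiff 4.34
c3->ref ((1.1719898428474433, 0.08747212303014607), 0.4559707812688969) 15.361779
```

```bash
python3 lidcmp.py ref; python3 -m handwheel '[[0,-0.003,0,0,1],[0,-0.003,0,0,1],[0,-0.003,0,0,1],[0,-0.003,0,0,1],[0,0,0,0,1]]' | egrep 'ee_|force'; python3 lidcmp.py x;  python3 -m handwheel '[[0,-0.003,0,0,1],[0,-0.003,0,0,1],[0,-0.003,0,0,1],[0,-0.003,0,0,1],[0,0,0,0,1]]' | egrep 'ee_|force'; python3 lidcmp.py x;python3 - <<'E'
from h import *
p=imaging.capture("side"); cv2.imwrite("pics/c4.png",cv2.resize(p["frame"][90:240,190:350,::-1],None,fx=4,fy=4,interpolation=2))
E
```

```text
shift ((0.5, 0.0), 1.0) absdiff 0.0
ee_pos: [0.5349, -0.1071, 0.1939]
force: [-0.2, 0.3, -0.6]
shift ((0.6421119464626202, -0.38550045812589673), 0.6247509866952896) absdiff 6.68
ee_pos: [0.5342, -0.0951, 0.1938]
force: [0.0, -0.0, 0.6]
shift ((0.6260000228256182, -0.1177346816069118), 0.583384805255466) absdiff 12.4
```

View pics/c4.png

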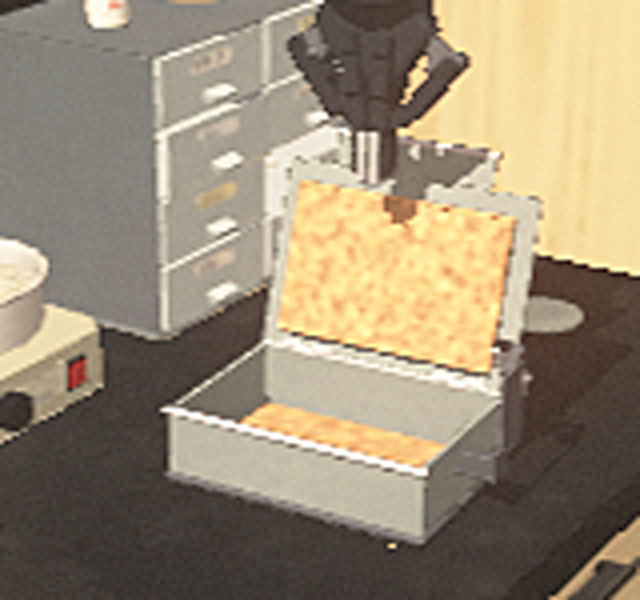

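The lid has clicked and stands by itself at about 1.9 rad (picture 9), with the fingers 30 mm clear of it and no drift across the frames. Now over to the spectacles.

```bash
python3 -m handwheel '[[-0.007,-0.0455,-0.007,0,1],[-0.007,-0.0455,-0.007,0,-1],[-0.007,-0.0455,-0.007,0,-1],[-0.007,-0.0455,-0.007,0,-1],[-0.007,-0.0455,-0.007,0,-1],[-0.007,-0.0455,-0.007,0,-1],[-0.007,-0.0455,-0.007,0,-1],[-0.007,-0.0455,-0.007,0,-1],[-0.007,-0.0455,-0.007,0,-1],[0,0,0,0,-1]]'; cat > sp.py <<'E'
from h import *
import sys
s=state(); p=imaging.capture("wrist"); print(np.round(s["ee_pos"],4),s["time"],np.round(s["joints"],2))
cv2.imwrite(sys.argv[1]+".png",p["frame"][:,:,::-1]); np.savez(sys.argv[1]+".npz",frame=p["frame"],mtx=p["mtx"],mount=p["mount"],ee_pos=s["ee_pos"],eef_rot=s["eef_rot"])
for r in models.masks_of(p,"spectacles")[:3]:
    b=cv2.minAreaRect(np.argwhere(r["pixels"])[:,::-1].astype(np.float32)); c=np.array(p["frame"])[r["pixels"]].mean(0).round()
    P=[onz(p,q,.006,s)[:2].round(4).tolist() for q in cv2.boxPoints(b)]
    print(round(r["confidence"],2),np.round(r["rect"]),"rgb",c,"ctr",onz(p,b[0],.004,s).round(4),P)
E
python3 sp.py pics/s1
```

```text
time: 19.6
ee_pos: [0.4443, 0.3152, 0.2575]
eef_rot: [-0.002, 0.999, 0.033, -0.0]
force: [0.8, -1.3, -1.0]
gripper_width: 1.002
[0.4443 0.3152 0.2575] 19.6 [-0.44  0.65 -0.44  1.55  0.31  1.01 -0.9 ]
0.6 [291.  47. 329. 164.] rgb [213. 158.  77.] ctr [0.5134 0.3916 0.004 ] [[0.4956, 0.315], [0.4843, 0.4579], [0.5286, 0.4597], [0.5455, 0.3169]]
0.55 [202. 168. 298. 212.] rgb [87. 52. 38.] ctr [0.445  0.2653 0.004 ] [[0.3714, 0.2557], [0.381, 0.3006], [0.518, 0.2762], [0.513, 0.2292]]
```

View pics/s1.png

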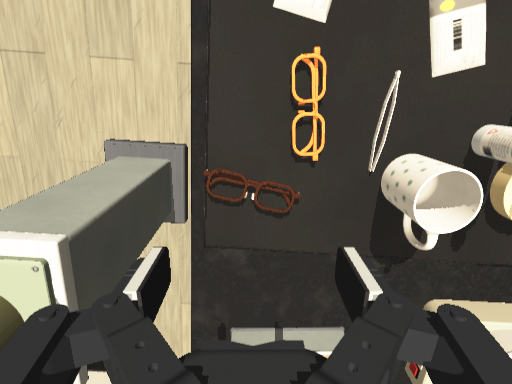

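Picture 10: brown spectacles at (252,191), orange pair at (310,105), mug and tweezers at the right. By colour, brown is the right one: its centre is (0.445,0.265) and its long axis heads -0.18 rad. I turn the jaws across it and take a second view.

```bash
python3 -m handwheel '[[0,0,0.005,-0.1325,-1],[0,0,0.005,-0.1325,-1],[0,0,0.005,-0.1325,-1],[0,0,0.005,-0.1325,-1],[0,0,0.005,-0.1325,-1],[0,0,0.005,-0.1325,-1],[0,0,0.005,-0.1325,-1],[0,0,0.005,-0.1325,-1],[0,0,0.005,-0.1325,-1],[0,0,0.005,-0.1325,-1]]' >/dev/null; python3 -m handwheel '[[-0.025,0.005,0,0,-1],[-0.025,0.005,0,0,-1],[0,0,0,0,-1],[0,0,0,0,-1]]'; python3 sp.py pics/s2; python3 - <<'E'
from h import *
rs=[];S=[]
for n in("s1","s2"):
    z=np.load(f"pics/{n}.npz"); p=dict(mtx=z["mtx"],mount=z["mount"]); s=dict(ee_pos=z["ee_pos"],eef_rot=z["eef_rot"]); f=z["frame"].astype(int)
    u=proj(p,[.445,.265,.004],s).round().astype(int); print(n,u)
    m=np.zeros(f.shape[:2],np.uint8); m[max(0,u[1]-90):u[1]+90,max(0,u[0]-90):u[0]+90]=1
    r,g,b=f[...,0],f[...,1],f[...,2]; k=(r-b>20)&(r-g>12)&(r<150)&(r>2*b*.85)&(m>0)
    n_,lab,st,_=cv2.connectedComponentsWithStats(cv2.dilate(k.astype(np.uint8),np.ones((3,3))))
    i=1+np.argmax(st[1:,4]); pts=np.argwhere((lab==i)&k)[:,::-1].astype(np.float32); rc=cv2.minAreaRect(pts); rs.append(ray(p,rc[0],s))
    Q=np.array([onz(p,q,.006,s)[:2] for q in pts],np.float32); w=cv2.minAreaRect(Q); print(st[i],rc[0],"world",np.round(w[0],4),np.round(w[1],4),w[2],np.round(cv2.boxPoints(w),3).tolist())
x,e=tri(rs); print("tri",x.round(4),np.round(e,4))
E
```

```text
time: 21.1
ee_pos: [0.4479, 0.2573, 0.2069]
eef_rot: [0.0, 0.77, 0.638, 0.0]
force: [-0.2, 0.2, 1.0]
gripper_width: 1.001
[0.4479 0.2573 0.2069] 21.1 [-0.17  0.75 -0.79  1.72  0.64  0.95  0.17]
0.98 [313. 171. 425. 224.] rgb [244. 182.  86.] ctr [0.5162 0.3907 0.004 ] [[0.5007, 0.3149], [0.4858, 0.4543], [0.53, 0.4651], [0.5471, 0.3207]]
0.76 [241. 101. 280. 215.] rgb [90. 54. 39.] ctr [0.4433 0.2681 0.004 ] [[0.3734, 0.2593], [0.3813, 0.3007], [0.5219, 0.2781], [0.513, 0.231]]
s1 [250 191]
[ 202  167  100   47 1970] (249.97061157226562, 190.61764526367188) world [0.4454 0.2652] [0.0451 0.143 ] 79.28289794921875 [[0.3709999918937683, 0.25600001215934753], [0.5109999775886536, 0.23000000417232513], [0.5199999809265137, 0.27399998903274536], [0.3790000081062317, 0.3009999990463257]]
s2 [258 160]
[ 242   99   40  119 2556] (261.5, 158.0) world [0.447  0.2682] [0.0437 0.1434] 79.19657135009766 [[0.3720000088214874, 0.25999999046325684], [0.5130000114440918, 0.2329999953508377], [0.5220000147819519, 0.2759999930858612], [0.38100001215934753, 0.30300000309944153]]
tri [0.4431 0.2684 0.011 ] [0.0019 0.0019]
```

```bash
python3 -m handwheel '[[0.009,-0.004,0.03,0,-0.18],[0,0,0.04,0,-0.18],[0,0,0.04,0,-0.18],[0,0,0.04,0,-0.18],[0,0,0.025,0,-0.18],[0,0,0.01,0,-0.18],[0,0,0.008,0,-0.18],[0,0,0,0,-0.18]]'; for i in 1 2 3; do python3 -m handwheel '[[0,0,0.002,0,-0.18],[0,0,0,0,-0.18]]' | egrep 'ee_|force'; done
```

```text
time: 22.0
ee_pos: [0.4451, 0.2683, 0.0139]
eef_rot: [-0.0, 0.77, 0.639, 0.0]
force: [-0.5, -0.4, -0.1]
gripper_width: 0.589
ee_pos: [0.4455, 0.2681, 0.0125]
force: [0.5, -0.3, -0.1]
ee_pos: [0.4452, 0.2679, 0.01]
force: [-0.2, -0.1, 1.3]
ee_pos: [0.445, 0.2679, 0.0077]
force: [-0.4, -0.4, -0.2]
```

```bash
for i in 1 2; do python3 -m handwheel '[[0,0,0.002,0,-0.18],[0,0,0,0,-0.18]]' | egrep 'ee_|force'; done;  python3 -m handwheel '[[0,0,0.0005,0,0],[0,0,0,0,0.2],[0,0,0,0,0.5],[0,0,0,0,1],[0,0,0,0,1],[0,0,0,0,1],[0,0,0,0,1]]'; python3 - <<'E'
from h import *
p=imaging.capture("wrist"); a=p["frame"][90:384,120:400,::-1]
q=imaging.capture("side"); b=q["frame"][200:330,140:300,::-1]
cv2.imwrite("pics/g.png",np.hstack([cv2.resize(a,(400,420)),cv2.resize(b,(400,420),interpolation=2)]))
E
```

```text
ee_pos: [0.445, 0.2679, 0.0056]
force: [-0.3, -0.4, -0.5]
ee_pos: [0.445, 0.2679, 0.0036]
force: [-0.1, 0.0, -0.1]
time: 23.7
ee_pos: [0.4451, 0.268, 0.0037]
eef_rot: [0.0, 0.77, 0.638, 0.0]
force: [-1.2, -0.5, 8.0]
gripper_width: 0.287
```

View pics/g.png

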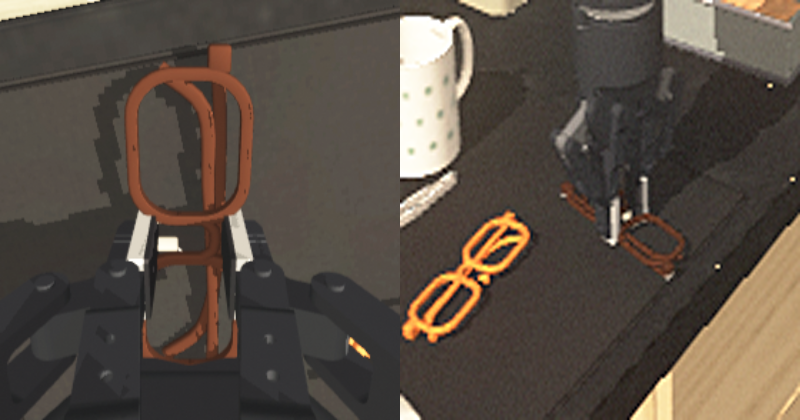

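Picture 11: the jaws hold the brown spectacles by the bridge, at 24 mm opening. I lift them straight up.

```bash
python3 -m handwheel '[[0,0,-0.005,0,1],[0,0,-0.01,0,1],[0,0,-0.02,0,1],[0,0,-0.025,0,1],[0,0,-0.025,-0.06,1],[0,0,-0.025,-0.06,1],[0,0,-0.025,-0.06,1],[0,0,-0.02,-0.056,1],[0,0,-0.01,0,1],[0,0,0,0,1]]'; python3 - <<'E'
from h import *
s=state(); M=R.from_quat(np.roll(s["eef_rot"],-1)).as_matrix(); print(np.arctan2(M[1,0],M[0,0]))
print("tool shift to box centre",(M.T@(np.array([.529,-.043,.17])-s["ee_pos"])).round(4))
E
```

```text
time: 24.8
ee_pos: [0.4454, 0.268, 0.1694]
eef_rot: [0.0, 0.69, 0.724, 0.001]
force: [0.3, 0.2, -0.3]
gripper_width: 0.286
1.6190266988788522
tool shift to box centre [-0.3147  0.0686 -0.0008]
```

```bash
python3 -m handwheel '[[-0.015,0.004,0,0,1],[-0.03,0.007,0,0,1],[-0.035,0.008,0,0,1],[-0.04,0.008,0,0,1],[-0.04,0.009,0,0,1],[-0.04,0.009,0,0,1],[-0.04,0.009,0,0,1],[-0.035,0.007,0,0,1],[-0.025,0.005,0,0,1],[-0.0147,0.0026,0,0,1]]'; python3 -m handwheel '[[0,0,0,0,1],[0,0,0,0,1]]' >/dev/null; python3 - <<'E'
from h import *
s=state(); print(s["time"],s["ee_pos"].round(4) if hasattr(s["ee_pos"],"round") else s["ee_pos"],s["gripper_width"])
yaw=.055; by=np.array([np.cos(yaw),np.sin(yaw),0]); bx=np.array([by[1],-by[0],0]); C=np.array([.529,-.043,0])
for n in("scene","side"):
    p=imaging.capture(n)
    for t in("dust_box","spectacles"):
        for m in models.masks_of(p,t)[:3]: print(n,t,round(m["confidence"],2),np.round(m["rect"]))
    print("predicted rim corners",[proj(p,C+a*bx+b*by+[0,0,.055]).round(1).tolist() for a in(-.065,.065) for b in(-.095,.095)])
    print("specs tips",[proj(p,np.array(s["ee_pos"])+b*by).round(1).tolist() for b in(-.071,.071)])
    cv2.imwrite(f"pics/t_{n}.png",p["frame"][:,:,::-1])
p=imaging.capture("wrist"); cv2.imwrite("pics/t_wrist.png",p["frame"][:,:,::-1])
im=np.hstack([cv2.resize(cv2.imread("pics/t_side.png")[80:240,190:340],(400,427)),cv2.resize(cv2.imread("pics/t_wrist.png")[0:384,76:436],(400,427))]); cv2.imwrite("pics/t.png",im)
E
```

```text
time: 25.8
ee_pos: [0.5292, -0.0453, 0.1671]
eef_rot: [-0.0, 0.691, 0.723, -0.001]
force: [0.1, -0.1, -0.7]
gripper_width: 0.286
26.0 [ 0.529  -0.0423  0.1677] 0.28007835909402923
scene dust_box 0.68 [238. 154. 280. 168.]
scene dust_box 0.62 [224. 126. 301. 216.]
scene spectacles 0.74 [236. 153. 282. 168.]
scene spectacles 0.61 [187. 286. 211. 333.]
predicted rim corners [[278.7, 208.1], [222.3, 190.0], [291.6, 178.5], [238.1, 162.5]]
specs tips [[280.6, 166.8], [236.5, 153.8]]
side dust_box 0.59 [233. 128. 326. 227.]
side spectacles 0.91 [141. 270. 179. 307.]
side spectacles 0.56 [251. 142. 293. 155.]
predicted rim corners [[293.5, 207.3], [230.6, 190.8], [315.5, 188.4], [255.7, 174.4]]
specs tips [[297.9, 155.5], [250.3, 145.8]]
```

View pics/t.png

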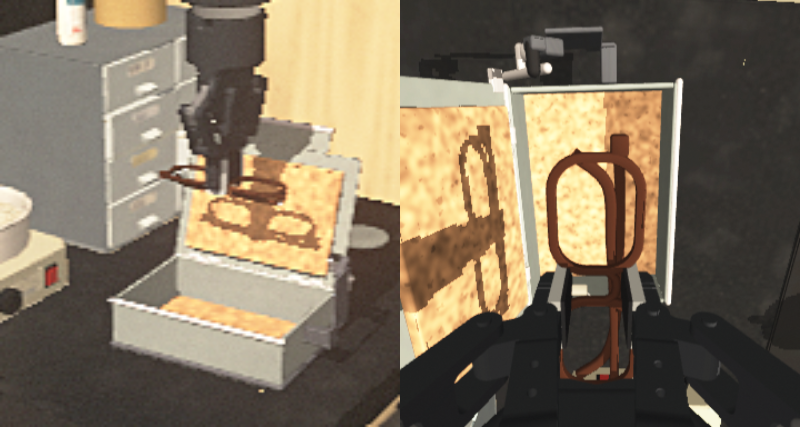

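Picture 12, the last I may view: the spectacles hang level, aligned and centred over the open box, and the lid stands open. I shift 8 mm towards the lip side for clearance from the lid, go down and feel for the floor.

```bash
python3 -m handwheel '[[0.008,0,0.01,0,1],[0,0,0.025,0,1],[0,0,0.03,0,1],[0,0,0.03,0,1],[0,0,0.02,0,1],[0,0,0.012,0,1],[0,0,0.008,0,1],[0,0,0.004,0,1],[0,0,0,0,1]]'; for i in 1 2 3; do python3 -m handwheel '[[0,0,0.003,0,1],[0,0,0,0,1]]' | egrep 'ee_|force'; done
```

```text
time: 27.25
ee_pos: [0.529, -0.0348, 0.0294]
eef_rot: [0.0, 0.689, 0.725, 0.0]
force: [-0.5, -0.2, 0.0]
gripper_width: 0.285
ee_pos: [0.5291, -0.035, 0.0265]
force: [-0.7, -0.8, -0.5]
ee_pos: [0.5289, -0.035, 0.0232]
force: [0.3, 0.3, -0.6]
ee_pos: [0.5289, -0.0349, 0.02]
force: [-0.2, 0.3, 0.2]
```

```bash
for i in 1 2 3 4 5 6; do python3 -m handwheel '[[0,0,0.001,0,1],[0,0,0,0,1]]' | egrep 'ee_|force'; done
```

```text
ee_pos: [0.529, -0.0349, 0.0192]
force: [-0.0, -0.6, 0.1]
ee_pos: [0.5289, -0.0349, 0.0182]
force: [-0.4, -1.1, -0.1]
ee_pos: [0.5289, -0.0349, 0.0172]
force: [0.7, -0.3, -0.7]
ee_pos: [0.5289, -0.0349, 0.0162]
force: [-0.6, -0.3, 0.5]
ee_pos: [0.5289, -0.0349, 0.0152]
force: [-0.1, -0.2, -1.0]
ee_pos: [0.529, -0.0349, 0.0142]
force: [0.1, 0.1, -0.7]
```

```bash
for i in 1 2 3; do python3 -m handwheel '[[0,0,0.001,0,1],[0,0,0,0,1]]' | egrep 'ee_|force'; done; python3 -m handwheel '[[0,0,0.0005,0,1],[0,0,0,0,1]]' | egrep 'ee_|force'
```

```text
ee_pos: [0.5289, -0.0349, 0.0132]
force: [-0.3, -0.4, 0.3]
ee_pos: [0.5289, -0.0349, 0.0122]
force: [-0.7, -0.4, 0.1]
ee_pos: [0.5289, -0.0349, 0.0112]
force: [0.0, 0.7, -0.2]
ee_pos: [0.529, -0.0349, 0.0108]
force: [0.3, -0.3, -0.4]
```

```bash
for i in 1 2 3; do python3 -m handwheel '[[0,0,0.0006,0,1],[0,0,0,0,1]]' | egrep 'ee_|force'; done
```

```text
ee_pos: [0.529, -0.0349, 0.0101]
force: [-0.5, -0.6, -0.5]
ee_pos: [0.529, -0.0349, 0.0096]
force: [0.2, 0.9, -0.7]
ee_pos: [0.529, -0.0349, 0.0093]
force: [-2.1, 0.2, 7.3]
```

Touched the floor at z 0.0093. Now release with a small opening and rise straight up.

```bash
python3 -m handwheel '[[0,0,0,0,0.4],[0,0,0,0,0.3],[0,0,0,0,0.2],[0,0,0,0,0.1],[0,0,0,0,0.1],[0,0,0,0,0.1]]';  python3 -m handwheel '[[0,0,-0.003,0,0.1],[0,0,-0.006,0,0.1],[0,0,-0.01,0,0.1],[0,0,-0.02,0,0.1],[0,0,-0.03,0,0.1],[0,0,-0.035,0,0.1],[0,0,-0.04,0,0.1],[0,0,-0.04,0,0.1],[0,0,0,0,0.1]]'; cat > fin.py <<'E'
from h import *
yaw=.055; by=np.array([np.cos(yaw),np.sin(yaw),0]); bx=np.array([by[1],-by[0],0]); C=np.array([.529,-.043,0])
s=state(); print(s["time"],np.round(s["ee_pos"],3))
for n in("wrist","scene","side"):
    p=imaging.capture(n)
    for t,z in(("spectacles",.012),("lid",.15),("mug",0.045),("tweezers",.002),("lens_blank",.008)):
        for m in models.masks_of(p,t)[:2]:
            px=np.argwhere(m["pixels"])[:,::-1].astype(np.float32)
            Q=np.array([onz(p,q,z,s)[:2] for q in px],np.float32)
            w=cv2.minAreaRect(Q); d=np.array([*w[0],0])-C
            print(n,t,round(m["confidence"],2),np.round(m["rect"]),"rgb",p["frame"][m["pixels"]].mean(0).round(),"size",np.round(w[1],3),"xy",np.round(w[0],3),*( ["in box x,y",round(d@bx,3),round(d@by,3)] if t=="spectacles" else []))
E
python3 fin.py
```

```text
time: 31.05
ee_pos: [0.529, -0.0349, 0.009]
eef_rot: [-0.0, 0.689, 0.725, 0.0]
force: [0.4, -0.0, -0.5]
gripper_width: 0.451
time: 31.95
ee_pos: [0.5302, -0.0343, 0.1981]
eef_rot: [0.002, 0.689, 0.725, 0.002]
force: [0.3, 0.8, -1.3]
gripper_width: 0.451
31.95 [ 0.53  -0.034  0.198]
wrist spectacles 0.95 [234. 105. 271. 224.] rgb [103.  61.  42.] size [0.143 0.044] xy [ 0.532 -0.035] in box x,y -0.007 0.003
wrist lid 0.58 [  2.  44. 207. 348.] rgb [204. 184. 144.] size [0.138 0.251] xy [ 0.542 -0.147]
wrist mug 0.75 [451. 248. 512. 335.] rgb [183. 173. 152.] size [0.134 0.066] xy [0.678 0.261]
wrist mug 0.21 [233. 103. 272. 221.] rgb [108.  65.  45.] size [0.127 0.039] xy [ 0.523 -0.035]
wrist tweezers 0.38 [  2.  44. 208. 347.] rgb [205. 185. 144.] size [0.244 0.442] xy [ 0.615 -0.231]
scene spectacles 0.69 [186. 288. 204. 329.] rgb [229. 141.  57.] size [0.023 0.122] xy [0.513 0.386] in box x,y -0.429 0.008
scene spectacles 0.52 [241. 128. 299. 175.] rgb [206. 176. 131.] size [0.223 0.255] xy [ 0.574 -0.247] in box x,y 0.206 0.034
scene lid 0.89 [237. 125. 301. 172.] rgb [211. 179. 
[... 255 characters left out ...]
41. 268. 190. 304.] rgb [219. 147.  68.] size [0.034 0.134] xy [0.507 0.386] in box x,y -0.43 0.002
side spectacles 0.63 [256. 122. 327. 188.] rgb [225. 197. 146.] size [0.238 0.613] xy [ 0.711 -0.439] in box x,y 0.405 0.159
side lid 0.87 [258. 123. 325. 188.] rgb [226. 197. 145.] size [0.183 0.476] xy [ 0.517 -0.119]
side lid 0.5 [128. 206. 170. 257.] rgb [235. 228. 212.] size [0.083 0.197] xy [0.528 0.403]
side mug 0.85 [128. 208. 168. 256.] rgb [235. 227. 212.] size [0.102 0.245] xy [0.672 0.276]
side tweezers 0.66 [118. 257. 161. 282.] rgb [221. 204. 182.] size [0.128 0.02 ] xy [0.618 0.368]
side tweezers 0.38 [129. 204. 170. 255.] rgb [236. 229. 214.] size [0.105 0.261] xy [0.732 0.226]
```

All checks agree: the spectacles lie flat in the box (143 x 44 mm seen, 7 mm off centre), and the lid stands. I draw back and hand in.

```bash
python3 -m handwheel '[[0.02,0,-0.02,0,0.1],[0.03,0,-0.02,0,0.1],[0.03,0,-0.02,0,0.1],[0.03,0,0,0,0.1],[0,0,0,0,0.1],[0,0,0,0,0.1],[0,0,0,0,0.1]]'; python3 fin.py | egrep 'side (lid|mug|tw|lens)|scene (lid|lens)|wrist spec'; python3 -c "from rig import job; print(job.sign_off())"
```

```text
time: 33.55
ee_pos: [0.5235, 0.0739, 0.2527]
eef_rot: [-0.0, 0.69, 0.724, -0.0]
force: [-0.8, -0.5, -0.4]
gripper_width: 0.445
wrist spectacles 0.96 [429. 144. 512. 179.] rgb [226. 168.  82.] size [0.044 0.112] xy [0.515 0.372] in box x,y -0.415 0.009
wrist spectacles 0.62 [149. 104. 188. 208.] rgb [104.  64.  43.] size [0.141 0.045] xy [ 0.532 -0.037] in box x,y -0.005 0.003
scene lid 0.56 [243. 123. 299. 175.] rgb [197. 165. 121.] size [0.145 0.214] xy [ 0.509 -0.129]
scene lens_blank 0.43 [286. 124. 298. 136.] rgb [154. 151. 134.] size [0.033 0.063] xy [ 0.528 -0.374]
side lid 0.96 [258. 123. 325. 186.] rgb [220. 191. 142.] size [0.182 0.486] xy [ 0.518 -0.125]
side mug 0.78 [128. 205. 169. 256.] rgb [236. 229. 213.] size [0.101 0.237] xy [0.671 0.279]
side tweezers 0.53 [117. 257. 164. 282.] rgb [220. 203. 181.] size [0.131 0.02 ] xy [0.619 0.366]
the job is handed in; nothing more can be done
None
```

The lid is open and holding itself, and the brown spectacles lie flat in the box. I handed the job in at about 34 s of the 66 s allowed.

**Lid:** I pushed the shut fingers against the lip and raised it along its arc until the stay clicked, at about 1.78 rad. It then stood alone at about 1.9 rad. The largest force I read was about 13 N early in the lift, against the 15 N limit. Forces are only read at the end of each move, so a brief higher peak could have gone unseen.

**Spectacles:** I gripped them by the bridge, lowered them until they touched the floor of the box (7 N contact), and let go there.

**Last checks:**
- **Spectacles:** they measured 141 x 45 mm in the wrist view, about 5 mm from the box centre.
- **Lid:** it was still standing in both fixed cameras after the arm had withdrawn.
- **Bystanders:** the mug, tweezers and orange pair were where they started. The lens blank was partly hidden by the open lid and found only weakly (confidence 0.43), at its old place.

**Disagreements:**
- **Stay resistance:** I felt about 4 N at most, below the 5–8 N described.
- **Click:** I felt no sharp jump. I took it from the push vanishing, the lid standing further on in the pictures, and it staying put when I backed off.
- **Stray detections:** the network sometimes labelled the lid as spectacles. I rejected those by colour and size.

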